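# Line up the cobalt glaze tests from light to dark

## Robot

A 6-joint arm with a two-finger parallel gripper is mounted at the origin on a cart in front of the work surface, level with it; the furniture and walls round the work are solid. World frame = base frame: x ahead of the robot, y to its left, z up, the work surface at z = 0. Lengths are in m, angles in rad, forces in N, time in s.
With the tool pointing down it reaches from about 0.275 to 0.75 m from the base axis. Payload 10.2 kg.
Tool frame: the origin (TCP) lies midway between the tips of the shut fingers; the grasp point (between the pads) lies 19 mm behind it (env.hold_point_z is the distance from the TCP to the grasp point, in m); z points along the fingers, y is the line along which they close (so a half turn about z gives the same grasp; the last joint's range is limited). The gripper opens to 85 mm and grips with 20 to 120 N. Pads are 22 mm wide; open, the fingers measure 114 mm over their backs; the gripper's body (76 mm by 85 mm) begins 54 mm behind the grasp point. The pads swing forward as they close: fully open they stand 13 mm farther back than shut.
Start: joints at [-0.223, 0.313, 1.498, -0, 1.331, -0.223], TCP at [0.525, -0, 0.231] pointing down, gripper open.
Joint ranges: [-2.94, 2.94], [-0.97, 2.17], [0.19, 2.56], [-1.23, 4.37], [0.02, 3.11], [-2.88, 2.88]. Speed limits (rad/s): [2.39, 2.39, 3.01, 3.14, 3.14, 3.14].

## Interface

Orientations are given as a unit quaternion [x, y, z, w].
In Python, from bench import env, kinematics, monitor, eyes, job gives the robot as it stands. The module is installed in compiled form; this text tells all that it offers. Calls block until the motion is done:
- env.reach(position, orientation): joint-space move of the TCP to a pose.
- env.movel(position, velocity=0.15, frame=None, guard=None): straight line of the TCP; frame=None keeps the orientation; velocity is the mean speed in m/s. With guard (N) it stops when the force on the tool has changed by that much, and returns True; else False.
- env.set_joints(angles): joint-space move.
- env.release() and env.close_gripper(effort=None): open the fingers fully, or close them until they stop; effort is the grip in N (None keeps the last).
- env.hold(seconds).
- kinematics.ik(position, orientation): joint angles nearest the present ones, or None.
- monitor.sense(): the state.
- eyes.grab_frame(name): name is "scene" or "side" or "wrist"; returns a dict with "frame" (400x640x3 uint8, red, green, blue), "mtx" (3x3 intrinsics, pixels), "view" (4x4, takes a point from world to camera coordinates). Camera axes: x right, y down, z forward; pixel columns grow to the right and rows downward; lengths in m; the calibration is good to about 2 mm. A picture is of the moment at which its call begins. There is no depth.
A pose or a line that the arm cannot do raises env.MotionError and nothing moves.
- job.hand_in(): hands the job in; it is judged then, once.
The state is a dict: "clock": time; "joints": joint angles; "qvel": joint speeds; "joint_efforts": joint torques, N m; "position": TCP position; "ee_rot": TCP orientation; "contact_force": force on the tool from outside, world axes, zero at the start; "ft_torque": the same for the moment, N m; "finger_gap": opening from 0.0 (shut) to 1.0 (fully open); "gripper_force": force on a finger pad.
Only numpy, scipy, OpenCV 4.12 (cv2) and the standard library are available. Lean on these libraries where they do the work, as an engineer would, in place of code of your own. Each camera call takes 0.05 s, during which the arm holds its last target. There are 200 camera calls.

## Task

Set the four blue-series glaze test beakers out on the wooden board, one on each terracotta disc, in order of shade from the lightest to the darkest, with the lightest at the end marked by the white chip and the darkest at the end marked by the navy chip. Stand each one upright and centred on its disc, and do not tip any over on the way.

Things in the scene. Friction and masses are not known exactly. Their poses are not given: they have to be found in the camera images.
- beaker_white: small handleless open test beaker glazed off-white, the lightest; round, all four of one size: 52 mm tall, outside diameter 34 mm at the foot, 39 mm at 20 mm up, 41 mm at the rim, wall 3.5 mm, about 70 g, bare terracotta foot. Origin: centre of the underside; z up. Stands loose on the slab at the start and can be gripped across its outside from above at any yaw
- beaker_pale: small handleless open test beaker glazed pale sky blue, the second lightest; round, all four of one size: 52 mm tall, outside diameter 34 mm at the foot, 39 mm at 20 mm up, 41 mm at the rim, wall 3.5 mm, about 70 g, bare terracotta foot. Origin: centre of the underside; z up. Stands loose on the slab at the start and can be gripped across its outside from above at any yaw
- beaker_mid: small handleless open test beaker glazed strong mid blue, the second darkest; round, all four of one size: 52 mm tall, outside diameter 34 mm at the foot, 39 mm at 20 mm up, 41 mm at the rim, wall 3.5 mm, about 70 g, bare terracotta foot. Origin: centre of the underside; z up. Stands loose on the slab at the start and can be gripped across its outside from above at any yaw
- beaker_navy: small handleless open test beaker glazed navy, almost black, the darkest; round, all four of one size: 52 mm tall, outside diameter 34 mm at the foot, 39 mm at 20 mm up, 41 mm at the rim, wall 3.5 mm, about 70 g, bare terracotta foot. Origin: centre of the underside; z up. Stands loose on the slab at the start and can be gripped across its outside from above at any yaw
- disc_1: fixed flat terracotta disc, 48 mm across, 4 mm thick, an end disc of the straight row disc_1, 2, 3, 4 (72 mm between centres) on a fixed pale wooden board 290 x 100 x 8 mm; the board's place and turn vary. Origin: centre of the underside, 8 mm above the slab (z = 0), so its top is at 12 mm; y runs along the row towards disc_1, x to the row's far side, where the glaze chips lie
- disc_2: fixed flat terracotta disc, 48 mm across, 4 mm thick, the inner disc next to disc_1 of the straight row disc_1, 2, 3, 4 (72 mm between centres) on a fixed pale wooden board 290 x 100 x 8 mm; the board's place and turn vary. Origin: centre of the underside, 8 mm above the slab (z = 0), so its top is at 12 mm; y runs along the row towards disc_1, x to the row's far side, where the glaze chips lie
- disc_3: fixed flat terracotta disc, 48 mm across, 4 mm thick, the inner disc next to disc_4 of the straight row disc_1, 2, 3, 4 (72 mm between centres) on a fixed pale wooden board 290 x 100 x 8 mm; the board's place and turn vary. Origin: centre of the underside, 8 mm above the slab (z = 0), so its top is at 12 mm; y runs along the row towards disc_1, x to the row's far side, where the glaze chips lie
- disc_4: fixed flat terracotta disc, 48 mm across, 4 mm thick, the other end disc of the straight row disc_1, 2, 3, 4 (72 mm between centres) on a fixed pale wooden board 290 x 100 x 8 mm; the board's place and turn vary. Origin: centre of the underside, 8 mm above the slab (z = 0), so its top is at 12 mm; y runs along the row towards disc_1, x to the row's far side, where the glaze chips lie
- chip_white: fixed flat off-white glaze chip, 28 x 40 x 5 mm, on the board just behind one end disc (disc_1 or disc_4): it marks the light end of the row. Which of the two ends it is at varies. Origin: centre of the underside, 48 mm to the far side of the centre of the end disc it marks
- chip_navy: fixed flat navy, almost black glaze chip, 28 x 40 x 5 mm, on the board just behind the other end disc: it marks the dark end of the row. Which of the two ends it is at varies. Origin: centre of the underside, 48 mm to the far side of the centre of the end disc it marks

How it is judged:
By the outcome, as a careful person would: the job done as asked, in the order asked, and still so for the second after the job is handed in, with the robot touching nothing.
It also fails if it takes over 96 s, if anything falls off the work surface, if the arm or the gripper's body presses on something with over 40 N, if the wrist force passes 120 N, or if a joint passes its speed limit or range.

## Working session

There is one attempt and no reset: what is moved stays moved. The work goes in short steps, each a Python script; the robot and the scene stay as the last script left them, time stands still between calls to the robot, and variables do not carry over. Pictures are saved under pics/ and viewed, at most 14 in all, crops included, and the job is handed in when it is done.

```bash
mkdir -p pics; python3 - <<'E'
from bench import env, kinematics, monitor, eyes, job
import cv2,numpy as np
for n in ("scene","side","wrist"):
    f=eyes.grab_frame(n); cv2.imwrite(f"pics/{n}0.png",f["frame"][:,:,::-1]); np.savez(f"pics/{n}0.npz",**f)
    print(n,f["mtx"].round(1).tolist(),f["view"].round(3).tolist())
s=monitor.sense(); print(s["clock"],s["position"],s["ee_rot"],env.hold_point_z)
E
```

```text
scene [[376.7, 0.0, 322.9], [0.0, 376.7, 198.8], [0.0, 0.0, 1.0]] [[0.746, -0.666, -0.016, -0.316], [-0.443, -0.478, -0.758, 0.309], [0.498, 0.572, -0.652, 0.56], [0.0, 0.0, 0.0, 1.0]]
side [[396.1, 0.0, 322.7], [0.0, 396.1, 197.0], [0.0, 0.0, 1.0]] [[0.985, -0.17, -0.009, -0.49], [-0.108, -0.581, -0.807, 0.155], [0.132, 0.796, -0.591, 0.744], [0.0, 0.0, 0.0, 1.0]]
wrist [[292.8, 0.0, 320.9], [0.0, 292.8, 200.3], [0.0, 0.0, 1.0]] [[1.0, 0.001, -0.002, -0.525], [0.001, -0.962, 0.271, -0.036], [-0.002, -0.271, -0.962, 0.379], [0.0, 0.0, 0.0, 1.0]]
0.15 [5.24805048e-01 1.42575372e-05 2.30872489e-01] [ 7.07113985e-01  7.07099400e-01 -2.68302223e-04 -4.22642464e-04] 0.0187
```

View pics/scene0.png

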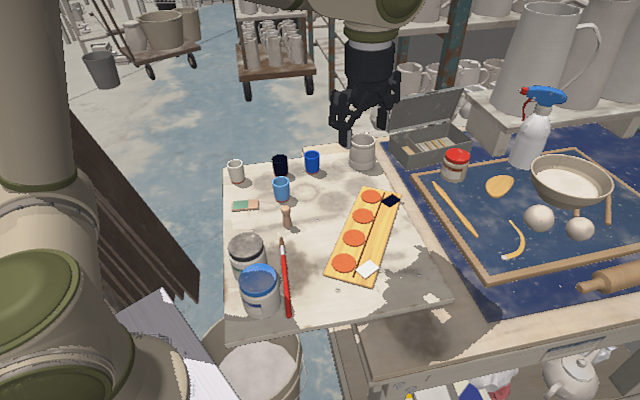

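View pics/wrist0.png

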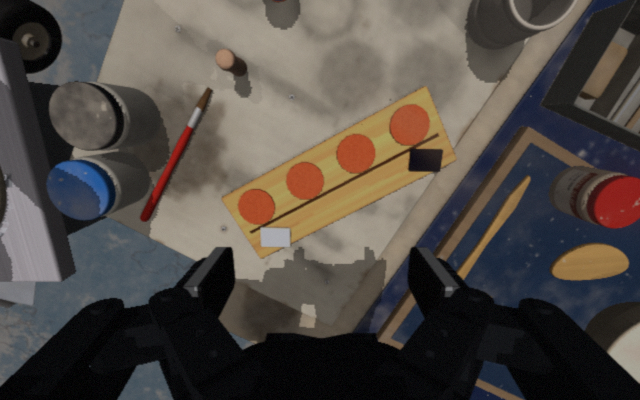

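The wrist picture shows discs at about (257,207), (305,181), (356,154) and (409,125), with the white chip at (276,237) on the left end and the navy chip at (426,160). The scene picture shows white at (236,170), navy at (280,165), mid at (312,160) and pale at (281,188). There is also a cork-topped stick at (286,215) and a big crock at (362,150).

```bash
cat > h.py <<'E'
import numpy as np
def w(f,u,v,z):
    R=f["view"][:3,:3];t=f["view"][:3,3];d=R.T@np.linalg.solve(f["mtx"],[u,v,1]);c=-R.T@t
    return (c+d*(z-c[2])/d[2])
def px(f,p):
    q=f["mtx"]@(f["view"][:3,:3]@np.asarray(p)+f["view"][:3,3]); return q[:2]/q[2]
E
python3 - <<'E'
import cv2,numpy as np
from h import *
a=np.load("pics/wrist0.npz")
for u,v in [(257,207),(305,181),(356,154),(409,125)]: print(w(a,u,v,.012).round(4))
s=np.load("pics/scene0.npz")
# rim centres approx
for n,u,v in [("white",236,163),("navy",280,157),("mid",312,153),("pale",281,181),("crock rim",363,137),("stick foot",286,226)]: print(n,w(s,u,v,.0 if "foot" in n else .052).round(3))
i=cv2.imread("pics/scene0.png"); cv2.imwrite("pics/sc.png",cv2.resize(i[135:235,215:345],None,fx=6,fy=6,interpolation=2))
E
```

```text
[ 0.4424 -0.0427  0.012 ]
[ 0.5049 -0.0084  0.012 ]
[0.5681 0.0256 0.012 ]
[0.6303 0.0601 0.012 ]
white [0.44  0.343 0.052]
navy [0.536 0.289 0.052]
mid [0.608 0.247 0.052]
pale [0.478 0.207 0.052]
crock rim [0.76  0.211 0.052]
stick foot [0.425 0.125 0.   ]
```

View pics/sc.png

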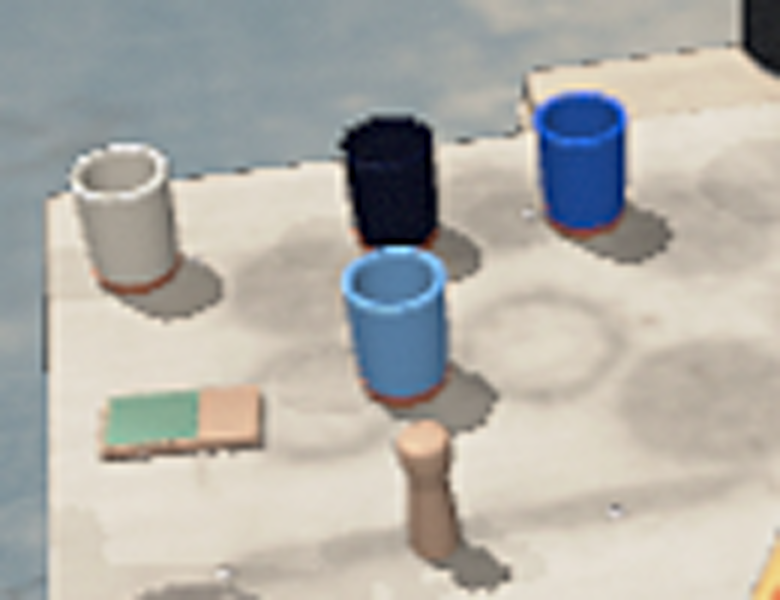

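View pics/side0.png

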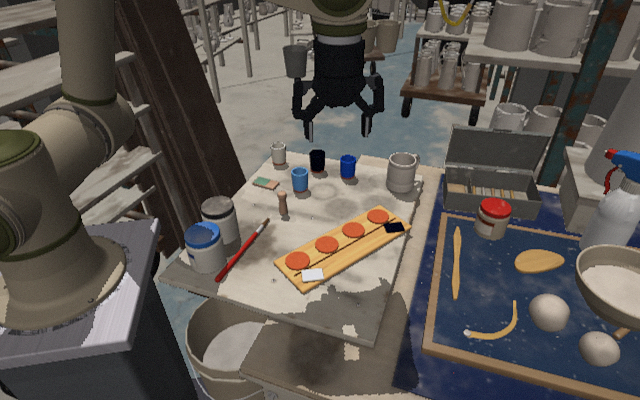

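White, navy, mid and pale have rim centres in the crop at (121,171), (388,140), (581,119) and (395,280). The side view confirms the layout, with the crock at the far right. Next I'll take a close wrist look from above the beakers.

```bash
cat >> h.py <<'E'
from scipy.spatial.transform import Rotation as Rot
def q(phi): # tool z down, tool y (closing) at angle phi in world xy
    y=np.array([np.cos(phi),np.sin(phi),0]);z=np.array([0,0,-1.]);x=np.cross(y,z)
    return Rot.from_matrix(np.c_[x,y,z]).as_quat()
E
python3 - <<'E'
from bench import env, kinematics, monitor, eyes
import cv2
from h import *
for d in (-61.3,118.7):
    for p in [(.44,.343),(.535,.289),(.608,.247),(.478,.207),(.4424,-.0427),(.63,.06)]:
        for z in (.012,.18):
            k=kinematics.ik([*p,z],q(np.radians(d))); print(d,p,z,None if k is None else np.round(k,2))
env.reach([.52,.2,.24],q(0))
f=eyes.grab_frame("wrist"); cv2.imwrite("pics/w1.png",f["frame"][:,:,::-1]); np.savez("pics/w1.npz",**f)
print(monitor.sense()["clock"])
E
```

```text
-61.3 (0.44, 0.343) 0.012 [ 0.45  0.65  1.62 -0.    0.88  1.52]
-61.3 (0.44, 0.343) 0.18 [ 0.45  0.43  1.47 -0.    1.24  1.52]
-61.3 (0.535, 0.289) 0.012 [ 0.3   0.73  1.45 -0.    0.96  1.37]
-61.3 (0.535, 0.289) 0.18 [ 0.3   0.54  1.3  -0.    1.3   1.37]
-61.3 (0.608, 0.247) 0.012 [ 0.21  0.82  1.27 -0.    1.05  1.28]
-61.3 (0.608, 0.247) 0.18 [ 0.21  0.65  1.12 -0.    1.37  1.28]
-61.3 (0.478, 0.207) 0.012 [ 0.18  0.59  1.73 -0.    0.82  1.25]
-61.3 (0.478, 0.207) 0.18 [ 0.18  0.35  1.59 -0.    1.21  1.25]
-61.3 (0.4424, -0.0427) 0.012 [-0.36  0.47  1.96 -0.    0.71  0.71]
-61.3 (0.4424, -0.0427) 0.18 [-0.36  0.19  1.8  -0.    1.15  0.71]
-61.3 (0.63, 0.06) 0.012 [-0.09  0.78  1.36 -0.    1.    0.98]
-61.3 (0.63, 0.06) 0.18 [-0.09  0.59  1.21 -0.    1.34  0.98]
118.7 (0.44, 0.343) 0.012 [ 0.45  0.65  1.62 -0.    0.88 -1.62]
118.7 (0.44, 0.343) 0.18 [ 0.45  0.43  1.47 -0.    1.24 -1.62]
118.7 (0.535, 0.289) 0.012 [ 0.3   0.73  1.45 -0.    0.96 -1.77]
118.7 (0.535, 0.289) 0.18 [ 0.3   0.54  1.3  -0.    1.3  -1.77]
118.7 (0.608, 0.247) 0.012 [ 0.21  0.82  1.27 -0.    1.05 -1.86]
118.7 (0.608, 0.247) 0.18 [ 0.21  0.65  1.12 -0.    1.37 -1.86]
118.7 (0.478, 0.207) 0.012 [ 0.18  0.59  1.73 -0.    0.82 -1.89]
118.7 (0.478, 0.207) 0.18 [ 0.18  0.35  1.59 -0.    1.21 -1.89]
118.7 (0.4424, -0.0427) 0.012 [-0.36  0.47  1.96 -0.    0.71 -2.43]
118.7 (0.4424, -0.0427) 0.18 [-0.36  0.19  1.8  -0.    1.15 -2.43]
118.7 (0.63, 0.06) 0.012 [-0.09  0.78  1.36 -0.    1.   -2.16]
118.7 (0.63, 0.06) 0.18 [-0.09  0.59  1.21 -0.    1.34 -2.16]
1.0167
```

View pics/w1.png

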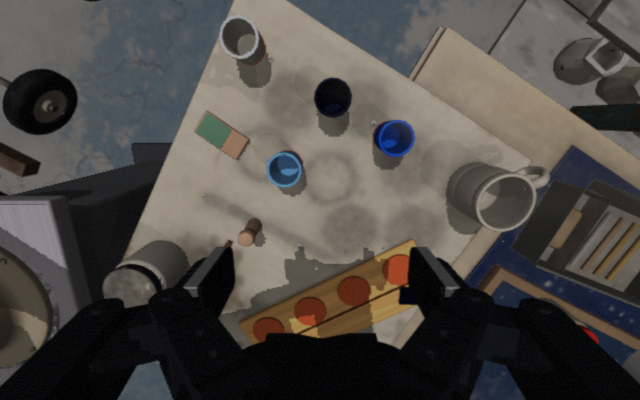

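The wrist picture shows rims near white (240,38), navy (333,97), mid (395,138) and pale (285,168). The mug at (505,195) is clear of all of them. I'll enlarge the beaker area.

```bash
python3 -c "
import cv2;i=cv2.imread('pics/w1.png')[10:195,210:420];cv2.imwrite('pics/w1c.png',cv2.convertScaleAbs(cv2.resize(i,None,fx=3.2,fy=3.2,interpolation=2),alpha=1.5,beta=20))"
```

```text
(no output)
```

View pics/w1c.png

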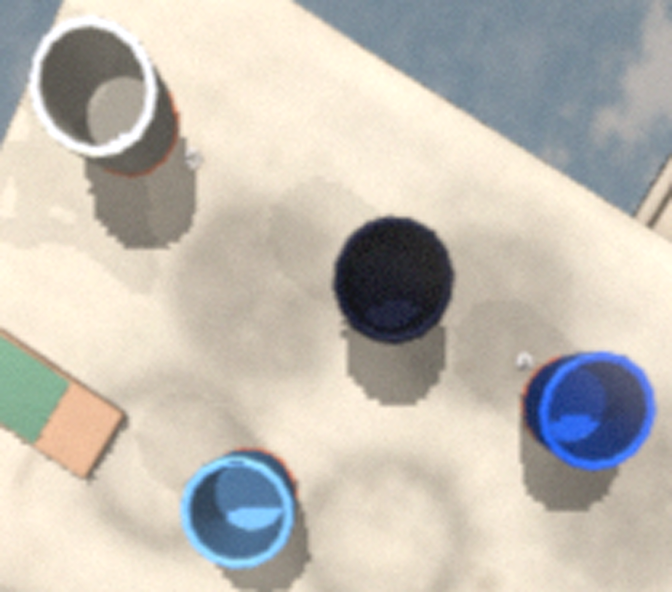

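```bash
cat >> h.py <<'E'
PHI=np.radians(-61.3); C=np.array([.53645,.00865]); U=np.array([np.cos(np.radians(28.7)),np.sin(np.radians(28.7))])
DISC={n:C+U*.072*k for n,k in zip(("white","pale","mid","navy"),(-1.5,-.5,.5,1.5))}
CROP={"white":(94,87),"navy":(394,279),"mid":(596,411),"pale":(238,511)}
def pick_pos(n):
    f=np.load("pics/w1.npz"); u,v=CROP[n]; return w(f,210+u/3.2,10+v/3.2,.052)[:2]
def carry(n,env,monitor,dp=(0,0),dd=(0,0)):
    o=q(PHI); p=pick_pos(n)+dp; d=DISC[n]+dd
    env.reach([*p,.15],o); env.movel([*p,.014],.12)
    env.close_gripper(30); s=monitor.sense(); print(n,p.round(4),"gap",s["finger_gap"],"F",s["gripper_force"])
    env.movel([*p,.16],.15)
    print("held",monitor.sense()["finger_gap"])
    env.reach([*d,.16],o); env.movel([*d,.04],.15); print("guard",env.movel([*d,.0255],.04,guard=5),monitor.sense()["position"][2])
    env.release(); env.movel([*d,.16],.15); print("t",monitor.sense()["clock"])
E
python3 - <<'E'
from bench import env, monitor, eyes
import cv2
from h import *
for n in CROP: print(n,pick_pos(n).round(4),DISC[n].round(4))
carry("navy",env,monitor)
env.reach([.58,-.03,.22],q(0))
f=eyes.grab_frame("wrist"); np.savez("pics/w2.npz",**f); i=f["frame"][:,:,::-1]; cv2.imwrite("pics/w2.png",i)
E
```

```text
white [0.4379 0.3458] [ 0.4417 -0.0432]
navy [0.5337 0.2883] [0.6312 0.0605]
mid [0.6041 0.2452] [0.568  0.0259]
pale [0.479  0.2102] [ 0.5049 -0.0086]
navy [0.5337 0.2883] gap 0.4580234343804569 F 30.136451196249254
held 0.4575406380153885
guard True 0.0261037860037784
t 8.9167
```

View pics/w2.png

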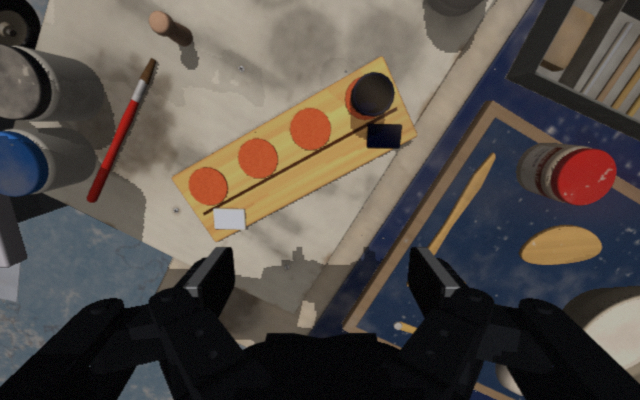

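Navy is standing at (372,93) on the end disc. I'll overlay the expected circles on an enlarged crop to check the centring.

```bash
cat > ov.py <<'E'
import cv2,sys
from h import *
def ov(name,x0,y0,x1,y1,s,rims):
    f=np.load(f"pics/{name}.npz"); i=cv2.convertScaleAbs(cv2.resize(f["frame"][y0:y1,x0:x1,::-1],None,fx=s,fy=s,interpolation=2),alpha=1.4,beta=25)
    def circ(c,r,z,col):
        t=np.linspace(0,2*np.pi,60); P=np.array([(px(f,[c[0]+r*np.cos(a),c[1]+r*np.sin(a),z])+.5-[x0,y0])*s for a in t])
        cv2.polylines(i,[P.astype(int)],True,col,1)
    for n in DISC:
        circ(DISC[n],.024,.012,(0,255,0))
        if n in rims: circ(DISC[n],.0205,.064,(255,255,0)); circ(DISC[n],.017,.012,(255,0,255))
    cv2.imwrite(f"pics/{name}o.png",i)
E
python3 -c "
from ov import *
ov('w2',175,55,420,245,3,['navy'])"
```

```text
(no output)
```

View pics/w2o.png

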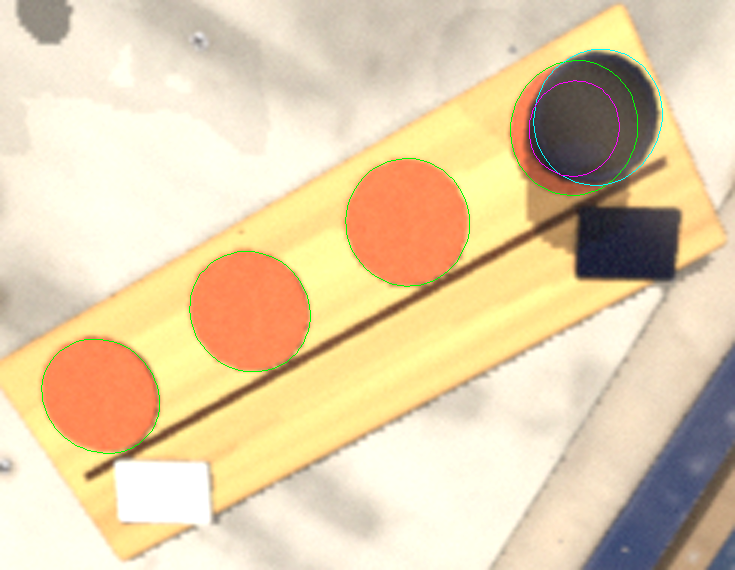

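The discs fit to within about 1 px, and navy's rim lies within about 1 mm of where it should be. I'll carry the other three the same way.

```bash
python3 - <<'E'
from bench import env, monitor, eyes
from h import *
from ov import ov
for n in ("mid","pale","white"): carry(n,env,monitor)
env.reach([.55,-.06,.22],q(0))
np.savez("pics/w3.npz",**eyes.grab_frame("wrist")); ov("w3",190,40,460,240,2.9,list(DISC))
np.savez("pics/s3.npz",**eyes.grab_frame("side")); ov("s3",230,130,460,300,3.4,[])
E
```

```text
mid [0.6041 0.2452] gap 0.470604964264451 F 30.230973295401782
held 0.4715554852674259
guard True 0.026116628877624757
t 18.15
pale [0.479  0.2102] gap 0.4762547512826004 F 30.010693005169742
held 0.4675464052838265
guard True 0.026028473491737196
t 25.65
white [0.4379 0.3458] gap 0.4635371772018877 F 30.0981473088666
held 0.4617140164529853
guard True 0.025938063392926373
t 34.2417
```

View pics/w3o.png

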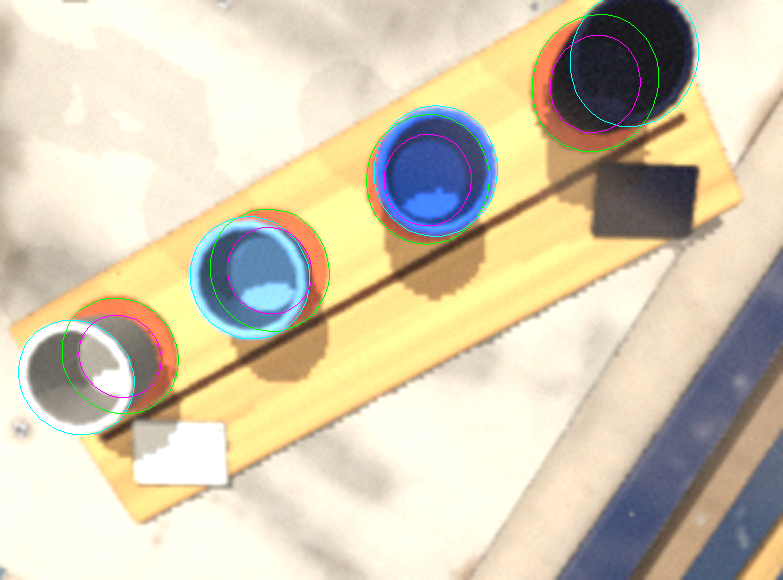

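View pics/s3o.png

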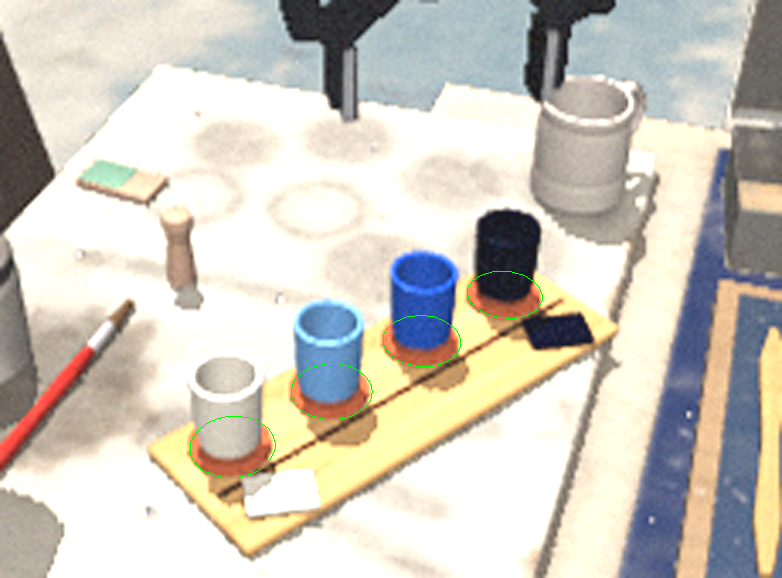

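The wrist view shows all four rims and feet within 1–2 mm of their discs: white (77,377), pale (249,277), mid (436,172), navy (634,60). In the side view all four stand upright, with white by the white chip and navy by the navy chip, and the gripper is clear.

```bash
python3 -c "
from bench import job; print(job.hand_in())"
```

```text
the job is handed in; nothing more can be done
None
```

The four beakers stand upright on their discs in order white, pale, mid, navy from the white-chip end, each within about 2 mm of centre in the last pictures, and the job was handed in at about 35 s on the robot's clock.

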